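# Shake a sample tube out of an upside-down drop box

## Task

A sample tube is stuck in the clear drop box that stands upside down, slot underneath, on the black mat. Lift the box by the rail on top, hold it low over the steel tray and rock and shake it until the tube lines up with the slot and falls into the tray, then stand the box, slot down again, in the middle of its mat and let go. Do not touch the tube with the gripper, do not let it fall from more than a hand's width above the tray, and leave the wipes jar, glove carton and pump bottle where they are.

Things in the scene. Friction and masses are not known exactly. Their poses are not given: they have to be found in the camera images.
- dropbox: Clear closed plastic box, upside down: 106 (x) by 92 (y) by 60 mm high, walls, floor and roof 4 mm thick, about 300 g, a white band round its foot (112 by 98 mm). Inside it is 98 by 84 mm and 52 mm high. Origin: centre of the underside; z up. A grey grip rail stands on its roof.
- rail (a point): Grasp point of the box's grip rail, 82 mm above the underside. The rail is 90 mm long (box x), 14 mm thick (box y) and rises from 60 to 96 mm above the underside; grasp it across its thickness.
- slot (a point): Centre of the one through slot in the box's floor, level with the inner floor (4 mm above the underside): 82 mm along box x by 20 mm along y. A white lip 3 mm wide and 3 mm high runs along each long side. A slow tilt of up to 35 deg about x only parks the tube against the lip; a quick rocking or jolt along y at 30 to 40 deg carries it over.
- tube: Capped sample tube, a cylinder 76 mm long and 16 mm in diameter, about 20 g, white with a grey cap, inside the box at the start, lying on the ledge on one side of the slot roughly along it. Origin: its centre; its x runs along its length (its y and z turn as it rolls).
- tray: Fixed open steel tray 240 (x) by 210 (y) by 45 mm high, walls 4 mm, floor 4 mm thick. Origin: centre of the underside; z up.
- mat: Fixed black rubber mat 200 (x) by 180 (y) by 3 mm thick, on which the box stands. Origin: centre of the underside; z up. The mat and the tray may be on either side of the robot's middle.
- wipes: Bystander: white round jar, 100 mm across, 150 mm high; origin at the centre of its underside.
- gloves: Bystander: cardboard glove carton 220 by 110 by 70 mm high; origin at the centre of its underside.
- pump: Bystander: clear pump bottle, 60 mm across, 171 mm high; origin at the centre of its underside.
Mind the look-alikes: they are no part of the job. Leave any blue, green or red look-alike of the dropbox alone.

How it is judged (in metres and radians):
On the way, in this order (a step that is already met when the one before it is completed fails the run):
1. the box is lifted and brought over the tray, the tube still inside it (x of dropbox in the frame of tray between -0.11 and 0.11 m and y of dropbox in the frame of tray between -0.09 and 0.09 m and height (world z) of dropbox above 0.03 m and x of tube in the frame of dropbox between -0.049 and 0.049 m and y of tube in the frame of dropbox between -0.042 and 0.042 m and z of tube in the frame of dropbox between 0.008 and 0.056 m), for 0.1 s.
2. the tube has fallen through the slot into the tray while the box is held above (x of tube in the frame of tray between -0.116 and 0.116 m and y of tube in the frame of tray between -0.101 and 0.101 m and z of tube in the frame of tray below 0.045 m and height (world z) of dropbox above 0.025 m and z of tube in the frame of dropbox below -0.004 m), for 0.1 s.
At the end, for the whole second after the job is handed in: The tube lies in the tray, its centre within the walls and below the rim; the box stands slot down and level (within 0.06 rad) and still on the mat, its centre within 45 mm of the mat's centre, released (x of tube in the frame of tray between -0.116 and 0.116 m and y of tube in the frame of tray between -0.101 and 0.101 m and z of tube in the frame of tray below 0.045 m and horizontal distance between dropbox and mat below 0.045 m and angle between dropbox's own z axis and vertical below 0.06 rad and height (world z) of dropbox below 0.006 m and linear speed of dropbox below 0.02 m/s); the robot touches nothing.
It fails at once if the gripper touches the tube (contact force between the fingers and tube above 0.3 N).
It fails at once if the tube falls from far above the tray (faster than 1.8 m/s) (linear speed of tube above 1.8 m/s).
It fails at once if the wipes jar, glove carton or pump bottle is shifted by more than 30 mm (distance of any of wipes, gloves, pump from where it was at the start of the episode above 0.03 m).
It also fails if it takes over 61 s, if anything falls off the work surface, if the arm or the gripper's body presses on something with over 40 N, if the wrist force passes 120 N, or if a joint passes its speed limit or range.

## Robot

A 6-joint arm with a two-finger parallel gripper is mounted at the origin on the work surface. World frame = base frame: x ahead of the robot, y to its left, z up, the work surface at z = 0. Lengths are in mm, angles in rad, forces in N, time in s.
With the tool pointing down it reaches from about 350 to 850 mm from the base axis. Payload 8.1 kg.
Tool frame: the origin (TCP) lies at the very end of the fingers, on their centre line; the grasp point (between the pads) lies 19 mm behind it; x points along the fingers, y is the direction in which the jaws open and shut, and the axes are right-handed (so a half turn about x gives the same grasp; the last joint's range is limited). The gripper opens to 85 mm and grips with 20 to 120 N. Pads are 22 mm wide; open, the fingers measure 114 mm over their backs; the gripper's body (76 mm by 85 mm) begins 54 mm behind the grasp point. The pads swing forward as they close: fully open they stand 13 mm farther back than shut.
Start: joints at [1.101, 0.13, 1.488, -0, 1.523, -0.085], TCP at [225.203, 556.137, 204.592] pointing down, gripper open.
Joint ranges: [-2.96, 2.96], [-0.89, 2.26], [0.02, 2.5], [-1.34, 4.48], [0, 2.73], [-2.66, 2.66]. Speed limits (rad/s): [2.39, 2.39, 2.79, 3.14, 3.14, 3.14].

## Interface

Orientations are given as a unit quaternion [x, y, z, w].
In Python, from workcell import r, imaging, workorder gives the robot as it stands.
- The arm moves only by the tool send_rows, never from a script. Its argument "deltas" is one flat list of numbers, 7 for each row, row after row: the opening, from 0 (shut) to 1 (fully open), then the shift along the tool's x, y, z in m, then the turn, a rotation vector about the tool's x, y, z in rad. In form: [grip, tx, ty, tz, wx, wy, wz, grip, tx, ty, tz, wx, wy, wz, ...]. A call has exactly 10 rows; each row is the pose to reach, as a shift and turn from the pose commanded when the call began, along the tool's axes at that moment; what a row does not reach only later rows make up. A row lasts 1/8 s, in which the tool goes at most 62.5 mm and 10.7 degrees, less where a joint would pass 70% of its speed; a pose out of reach is approached as far as the arm can. A call with a gripper value outside its range is refused whole. The fingers move at their own pace and stop on an object; "force" is the grip in N (left out, the last holds). Time passes only in rows, so rows that repeat a pose let the fingers close, or fill a call up. It gives the time, the measured TCP pose, the force and the opening at its end, in the units of the state.
- r.get_state(): the state, without advancing time (a new reading comes with each control period).
- imaging.read_camera(name): name is "scene" or "side" or "wrist"; returns a dict with "frame" (384x512x3 uint8, red, green, blue), "fx", "fy", "cx", "cy" (pixels), "extrinsics" (4x4, takes a point from camera to world coordinates); the wrist camera has in their place "tool_from_camera" (4x4, takes a point from camera to tool coordinates, whose origin is the TCP and whose axes are the tool frame's). Camera axes: x right, y up, looking along -z (the intrinsics and any distortion apply to the point x, -y, -z); pixel columns grow to the right and rows downward; lengths in mm; the calibration is good to about 2 mm. A picture is of the moment at which its call begins: read the wrist's pose just before it. There is no depth.
- workorder.hand_in(): hands the job in, once; it reports no verdict.
The state is a dict: "time": time; "q": joint angles; "joint_vel": joint speeds; "effort": joint torques, N m; "tool_pos": TCP position; "eef_rot": TCP orientation; "force": force on the tool from outside, world axes, zero at the start; "ft_torque": the same for the moment, N m; "width": finger opening in mm.
Only numpy, scipy, OpenCV 4.12 (cv2) and the standard library are available. Lean on these libraries where they do the work, as an engineer would, in place of code of your own. Each camera call takes 0.05 s, during which the arm holds its last target.

## Working session

There is one attempt and no reset: what is moved stays moved. The work goes in short steps, Python scripts to look and compute and a tool call to move; the robot and the scene stay as the last step left them, time stands still between calls to the robot, and variables do not carry over. Pictures are saved under pics/ and viewed, and the job is handed in when it is done.

Besides the shell and the picture viewer there is one more tool, called after ">>>" by a JSON object that holds its "op" and its "data". send_rows: Moves the arm, as the interface text tells. Its arguments: {"type":"object","properties":{"deltas":{"type":"array","items":{"type":"number"}},"force":{"type":"number"}},"required":["deltas"]}

```bash
ls; mkdir -p pics
python3 - <<'E'
from workcell import r, imaging, workorder
import cv2,numpy as np
print(r.get_state())
for n in ["scene","side","wrist"]:
    c=imaging.read_camera(n)
    cv2.imwrite(f"pics/{n}0.png",c["frame"][:,:,::-1])
    np.save(f"pics/{n}0.npy",c,allow_pickle=True)
    print({k:v for k,v in c.items() if k!="frame"})
E
```

```text
pics
{'time': 0.0, 'q': array([ 1.10061982e+00,  1.31178592e-01,  1.48930250e+00, -1.78106719e-05,
        1.52298806e+00, -8.54158232e-02]), 'joint_vel': array([-1.53754038e-05,  2.08760526e-04, -8.38857369e-04, -8.81487230e-04,
        2.91235905e-04,  6.64907875e-04]), 'effort': array([-1.27840744e-03, -5.69392884e+01, -5.00556529e+01, -4.00438466e-04,
        1.47504627e-02, -6.53979578e-05]), 'tool_pos': array([224.92075361, 555.59164772, 203.52131758]), 'eef_rot': array([ 0.1345558 ,  0.69423765, -0.13583526,  0.69388587]), 'force': array([-0.28494815, -0.05351923,  0.31678711]), 'ft_torque': array([-0.00490958,  0.01715966,  0.0034096 ]), 'width': 85.2066867319159}
{'fx': 376.80583412619376, 'fy': 376.80583412619376, 'cx': 256.0844019555658, 'cy': 185.73753463747852, 'extrinsics': array([[-2.98985879e-01, -5.08505054e-01,  8.07483779e-01,
         1.51569431e+03],
       [ 9.54181218e-01, -1.48609235e-01,  2.59718113e-01,
         3.01391353e+02],
       [-1.20684263e-02,  8.48137905e-01,  5.29638035e-01,
         7.09058948e+02],
       [ 0.00000000e+00,  0.00000000e+00,  0.0
[... 266 characters left out ...]
,  7.12861845e-01, -6.07817655e-01,
        -9.61849458e+02],
       [-1.30842167e-02,  6.45034536e-01,  7.64041393e-01,
         1.30876230e+03],
       [ 0.00000000e+00,  0.00000000e+00,  0.00000000e+00,
         1.00000000e+00]])}
{'fx': 276.54916092356376, 'fy': 276.54916092356376, 'cx': 254.27857152803617, 'cy': 192.81055609032256, 'tool_from_camera': array([[-6.31624591e-04,  3.19387581e-01, -9.47623962e-01,
        -1.69495226e+02],
       [ 9.99997689e-01,  2.14895821e-03,  5.77522674e-05,
        -1.25943168e+00],
       [ 2.05484965e-03, -9.47621736e-01, -3.19388201e-01,
        -8.23094184e+01],
       [ 0.00000000e+00,  0.00000000e+00,  0.00000000e+00,
         1.00000000e+00]])}
```

View pics/scene0.png

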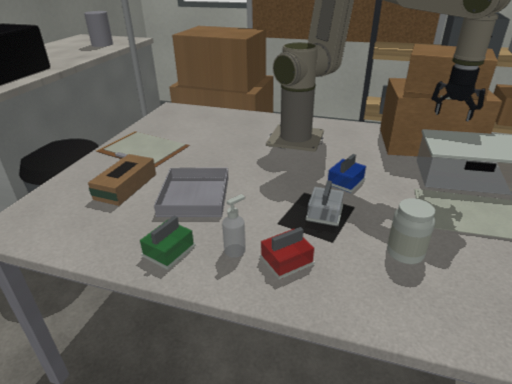

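View pics/side0.png

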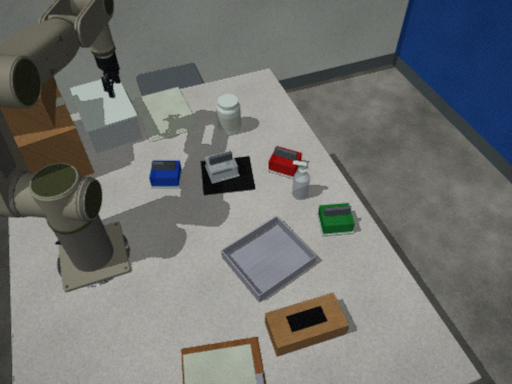

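View pics/wrist0.png

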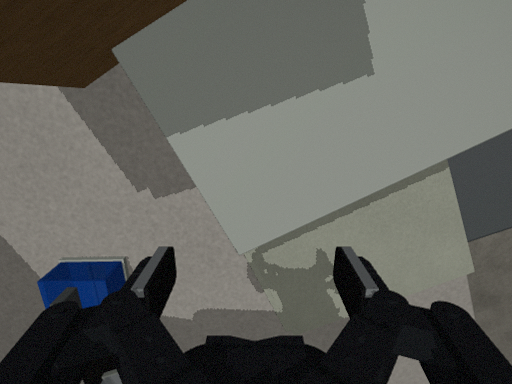

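Candidates in the scene view are the clear box on the black mat (326,205) and the blue (347,174), red (287,251) and green (167,242) boxes. By the description it is the clear one on the mat, so I'll check that in a close crop.

```bash
cat > h.py <<'E'
import cv2,numpy as np
from scipy.spatial.transform import Rotation as R
def ray(c,u,v,E=None):
    E=c["extrinsics"] if E is None else E
    d=np.array([(u-c["cx"])/c["fx"],-(v-c["cy"])/c["fy"],-1.])
    return E[:3,3],E[:3,:3]@d
def plane(c,u,v,z,E=None):
    o,d=ray(c,u,v,E); return o+d*(z-o[2])/d[2]
def tri(c1,p1,c2,p2):
    o1,d1=ray(c1,*p1);o2,d2=ray(c2,*p2)
    d1=d1/np.linalg.norm(d1);d2=d2/np.linalg.norm(d2)
    t=np.linalg.lstsq(np.c_[d1,-d2],o2-o1,rcond=None)[0]
    a,b=o1+d1*t[0],o2+d2*t[1]; return (a+b)/2,np.linalg.norm(a-b)
def proj(c,P,E=None):
    E=c["extrinsics"] if E is None else E
    q=E[:3,:3].T@(np.asarray(P,float)-E[:3,3]); return c["cx"]+c["fx"]*q[0]/-q[2], c["cy"]-c["fy"]*q[1]/-q[2]
def load(n): return np.load(f"pics/{n}.npy",allow_pickle=True).item()
def wristE(c,s):
    T=np.eye(4);T[:3,:3]=R.from_quat(s["eef_rot"]).as_matrix();T[:3,3]=s["tool_pos"]
    return T@c["tool_from_camera"]
E
python3 - <<'E'
from h import *
s=load("scene0");d=load("side0")
a=cv2.resize(s["frame"][160:250,270:370],None,fx=6,fy=6,interpolation=cv2.INTER_CUBIC)
cv2.imwrite("pics/cs.png",a[:,:,::-1])
a=cv2.resize(d["frame"][135:205,180:270],None,fx=7,fy=7,interpolation=cv2.INTER_CUBIC)
cv2.imwrite("pics/cd.png",a[:,:,::-1])
# dark mat mask corners
for n,c,roi in (("scene",s,(270,190,370,245)),("side",d,(190,145,265,200))):
    g=c["frame"].max(2);x0,y0,x1,y1=roi
    m=np.zeros_like(g);m[y0:y1,x0:x1]=(g[y0:y1,x0:x1]<45)*255
    pts=cv2.findNonZero(m);h=cv2.convexHull(pts);ap=cv2.approxPolyN(h,4,None,-1,True) if hasattr(cv2,'approxPolyN') else None
    ap=np.array(ap).reshape(-1,2)
    P=np.array([plane(c,*p,3)for p in ap]);print(n,ap.tolist(),P[:,:2].round().tolist(),P.mean(0).round(1))
E
```

```text
scene [[332, 241], [278, 223], [304, 193], [354, 207]] [[663.0, 252.0], [625.0, 84.0], [438.0, 127.0], [474.0, 297.0]] [550.  189.9   3. ]
side [[203, 194], [201, 161], [248, 153], [255, 188]] [[433.0, 123.0], [475.0, 294.0], [669.0, 268.0], [628.0, 80.0]] [551.4 191.2   3. ]
```

View pics/cs.png

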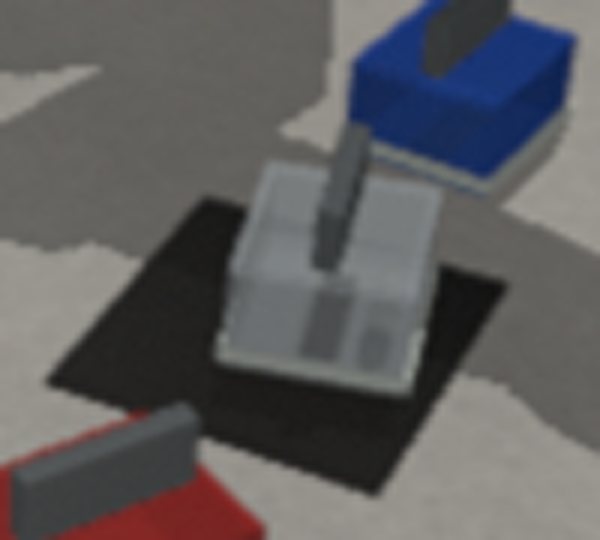

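View pics/cd.png

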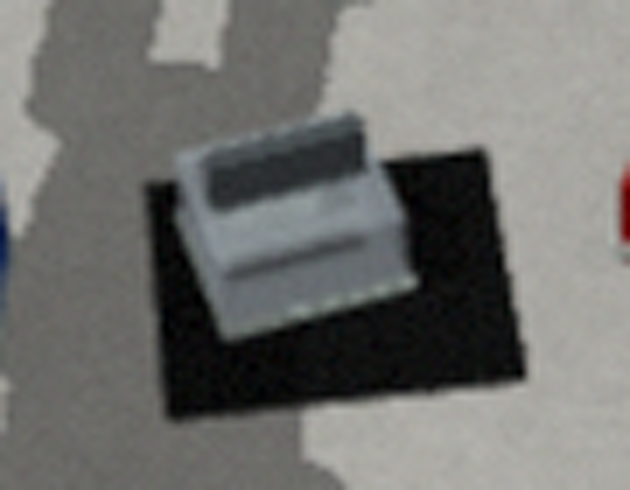

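Run:
```python
from h import *
s=load("scene0");d=load("side0")
print("mat ok")
for n,c,p,z in (("railtop L side",d,(209.3,156.9),99),("railtop R side",d,(231.5,152),99),("railtop near scene",s,(270+330/6,160+196/6),99),("railtop far scene",s,(270+358/6,160+124/6),99),
 ("foot scene L",s,(306.2,220),3),("foot scene R",s,(338.7,225.5),3),("foot side L",d,(212.6,183.3),3),("foot side R",d,(239.3,176),3)):
    print(n,plane(c,*p,z).round(1))
# tray: rim outline
for n,c,roi in (("scene",s,None),("side",d,None)):
    pass
a=cv2.resize(s["frame"][155:230,145:245],None,fx=7,fy=7,interpolation=cv2.INTER_CUBIC);cv2.imwrite("pics/ts.png",a[:,:,::-1])
a=cv2.resize(d["frame"][205:310,210:330],None,fx=5,fy=5,interpolation=cv2.INTER_CUBIC);cv2.imwrite("pics/td.png",a[:,:,::-1])
```

```text
mat ok
railtop L side [493.2 210.8  99. ]
railtop R side [580.4 205.1  99. ]
railtop near scene [565.3 209.5  99. ]
railtop far scene [493. 213.  99.]
foot scene L [586.1 162.9   3. ]
foot scene R [585.3 261.8   3. ]
foot side L [483.3 161.9   3. ]
foot side R [592.9 160.4   3. ]
```

View pics/ts.png

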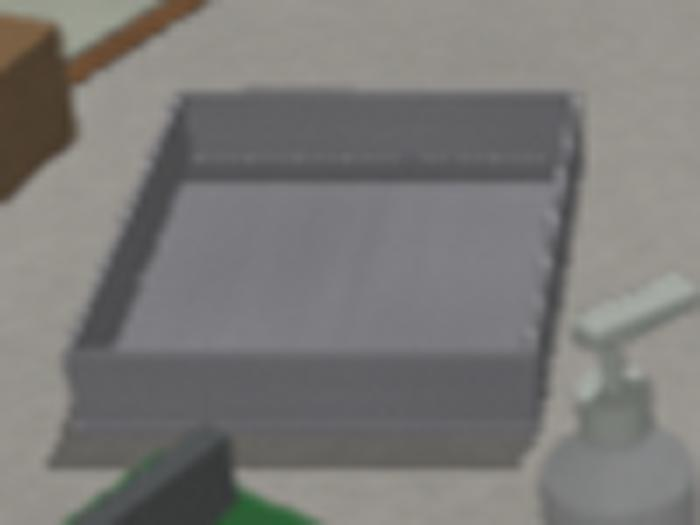

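View pics/td.png

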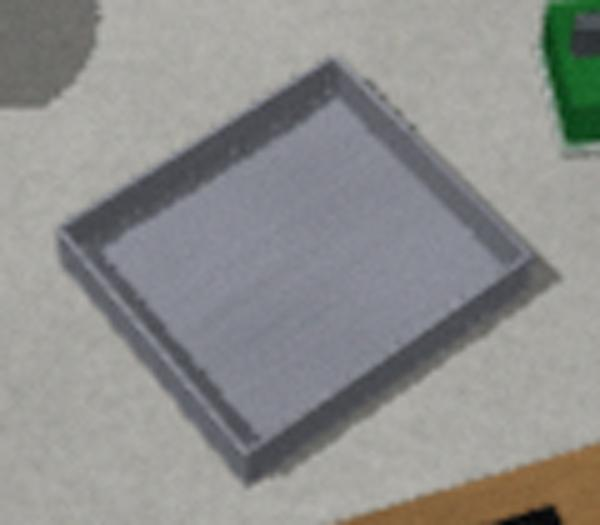

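Run:
```python
from h import *
s=load("scene0");d=load("side0")
S=[(180,93),(578,97),(538,352),(72,352)];S=[(145+u/7,155+v/7) for u,v in S]
D=[(62,232),(333,60),(530,256),(247,455)];D=[(210+u/5,205+v/5) for u,v in D]
for c,L in ((s,S),(d,D)):
    P=np.array([plane(c,*p,45)[:2] for p in L]);print(P.round().tolist(),P.mean(0).round(1),[np.linalg.norm(P[i]-P[(i+1)%4]).round() for i in range(4)])
for n,c,p,z in (("pump foot scene",s,(234,248),0),("pump side top",d,(300,164),171),("pump side",d,(301,197),0)):print(n,plane(c,*p,z).round())
```

```text
[[476.0, -356.0], [423.0, -157.0], [641.0, -91.0], [699.0, -289.0]] [ 559.9 -223.4] [np.float64(206.0), np.float64(228.0), np.float64(206.0), np.float64(233.0)]
[[416.0, -173.0], [639.0, -106.0], [698.0, -301.0], [472.0, -368.0]] [ 556.2 -237.1] [np.float64(233.0), np.float64(203.0), np.float64(235.0), np.float64(203.0)]
pump foot scene [768.  -7.   0.]
pump side top [765.  -8. 171.]
pump side [776. -22.   0.]
```

```bash
cat >> h.py <<'E'
def delta(s,pos,Rt):
    R0=R.from_quat(s["eef_rot"]); return R0.inv().apply(np.asarray(pos)-s["tool_pos"]).round(1), (R0.inv()*Rt).as_rotvec().round(4)
def down(yaw_z): # tool x down, tool z horizontal at heading yaw_z
    z=np.array([np.cos(yaw_z),np.sin(yaw_z),0]);x=np.array([0,0,-1.]);y=np.cross(z,x);return R.from_matrix(np.c_[x,y,z])
E
python3 - <<'E'
from h import *
from workcell import r
s=r.get_state();print(R.from_quat(s["eef_rot"]).as_matrix().round(3))
for yaw in (-.03,np.pi-.03):print(delta(s,[537,210,200],down(yaw)))
E
```

```text
[[-0.001  0.375  0.927]
 [-0.001  0.927 -0.375]
 [-1.    -0.001 -0.   ]]
(array([   4. , -203.3,  419. ]), array([-0.3548, -0.0004,  0.0014]))
(array([   4. , -203.3,  419. ]), array([2.7868e+00, 2.0000e-03, 5.0000e-04]))
```

>>> {"op": "send_rows", "data": {"deltas": [1,0,-0.012,0.025,-0.02,0,0,1,0,-0.034,0.07,-0.06,0,0,1,0,-0.06,0.124,-0.105,0,0,1,0,-0.087,0.18,-0.152,0,0,1,0,-0.115,0.237,-0.2,0,0,1,0,-0.143,0.294,-0.25,0,0,1,0,-0.168,0.346,-0.293,0,0,1,0.002,-0.188,0.388,-0.328,0,0,1,0.004,-0.2,0.412,-0.348,0,0,1,0.004,-0.203,0.419,-0.355,0,0]}}

```text
time: 1.4
tool_pos: [537.9, 209.2, 199.9]
eef_rot: [0.011, 0.707, -0.011, 0.707]
force: [0.1, 0.6, 0.0]
width: 85.3
```

```bash
cat > snap.py <<'E'
import sys
from h import *
from workcell import r,imaging
tag=sys.argv[1]
for n in sys.argv[2:]:
    s=r.get_state();c=imaging.read_camera(n);c["state"]=s
    cv2.imwrite(f"pics/{n}{tag}.png",c["frame"][:,:,::-1]);np.save(f"pics/{n}{tag}.npy",c,allow_pickle=True)
s=r.get_state();print(s["time"],s["tool_pos"].round(1),R.from_quat(s["eef_rot"]).as_matrix().round(3).tolist(),s["force"].round(1),s["width"])
E
python3 snap.py 1 wrist
```

```text
1.45 [537.9 209.5 200.1] [[-0.001, 0.031, 1.0], [-0.0, 1.0, -0.031], [-1.0, -0.0, -0.001]] [ 0.1 -0.6  0.1] 85.16391376128301
```

View pics/wrist1.png

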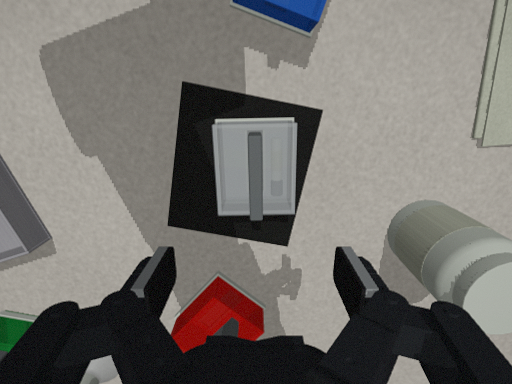

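The wrist view shows the clear box on the mat, with its rail running from (255,131) to (256,220). The tube is faintly visible on the +y ledge at about (278,170). The red box is below at (220,315) and the jar at (430,240).

Run:
```python
from h import *
c=load("wrist1");E=wristE(c,c["state"])
a=cv2.resize(c["frame"][105:230,200:310],None,fx=5,fy=5,interpolation=cv2.INTER_CUBIC);cv2.imwrite("pics/w1c.png",a[:,:,::-1])
g=c["frame"].max(2);m=np.zeros_like(g);m[128:224,240:268]=(g[128:224,240:268]<110)*255
pts=cv2.findNonZero(m);rc=cv2.minAreaRect(pts);print(rc)
for p in cv2.boxPoints(rc):print(p,plane(c,*p,99,E).round(1))
```

```text
((253.5, 177.5), (91.0, 27.0), 90.0)
[240. 132.] [484.1 196.1  99. ]
[267. 132.] [485. 222.  99.]
[267. 223.] [580.7 220.2  99. ]
[240. 223.] [579.8 191.3  99. ]
```

View pics/w1c.png

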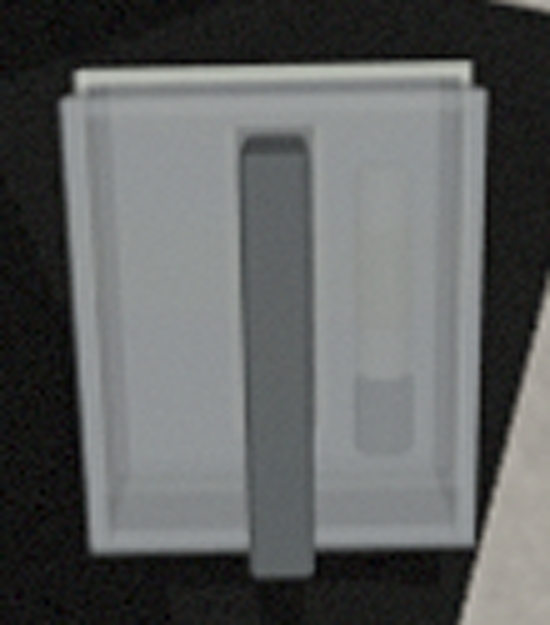

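Run:
```python
from h import *
from workcell import r
c=load("wrist1");E=wristE(c,c["state"])
P=[plane(c,200+u/5,105+v/5,99,E) for u,v in [(242,148),(312,148),(250,577),(314,576)]]
for p in P:print(p.round(1))
f=(P[0]+P[1])/2;n=(P[2]+P[3])/2;yaw=np.arctan2(*(n-f)[1::-1]);ctr=(f+n)/2;print(ctr,yaw,np.linalg.norm(n-f))
print(delta(r.get_state(),[ctr[0],ctr[1],70],down(yaw)))
```

```text
[486.8 204.1  99. ]
[487.3 217.5  99. ]
[577.1 202.1  99. ]
[577.3 215.7  99. ]
[532.13534383 209.85588018  99.        ] -0.020842049473483344 90.13795190441998
(array([130.1,   0.2,  -5.7]), array([-0.0103, -0.0008,  0.0004]))
```

>>> {"op": "send_rows", "data": {"deltas": [1,0.005,0,-0.002,-0.005,0,0,1,0.02,0,-0.005,-0.01,0,0,1,0.04,0,-0.006,-0.01,0,0,1,0.06,0,-0.006,-0.01,0,0,1,0.08,0,-0.006,-0.01,0,0,1,0.1,0,-0.006,-0.01,0,0,1,0.115,0,-0.006,-0.01,0,0,1,0.125,0,-0.006,-0.01,0,0,1,0.129,0,-0.006,-0.01,0,0,1,0.129,0,-0.006,-0.01,0,0]}}

```text
time: 2.7
tool_pos: [531.6, 210.9, 71.8]
eef_rot: [0.007, 0.707, -0.007, 0.707]
force: [-0.2, 0.1, -0.1]
width: 85.0
```

>>> {"op": "send_rows", "data": {"deltas": [0.6,0,0,0,0,0,0,0.4,0,0,0,0,0,0,0.3,0,0,0,0,0,0,0.2,0,0,0,0,0,0,0.1,0,0,0,0,0,0,0,0,0,0,0,0,0,0,0,0,0,0,0,0,0,0,0,0,0,0,0,0,0,0,0,0,0,0,0,0,0,0,0,0,0], "force": 80}}

```text
time: 3.95
tool_pos: [532.1, 211.1, 72.4]
eef_rot: [0.007, 0.707, -0.007, 0.708]
force: [0.8, 0.1, 6.5]
width: 0.2
```

```bash
python3 snap.py 2 wrist side
```

```text
4.05 [532.1 211.1  72.4] [[0.002, 0.02, 1.0], [0.0, 1.0, -0.02], [-1.0, 0.0, 0.002]] [0.2 0.1 6.4] 0.1665431873212703
```

View pics/wrist2.png

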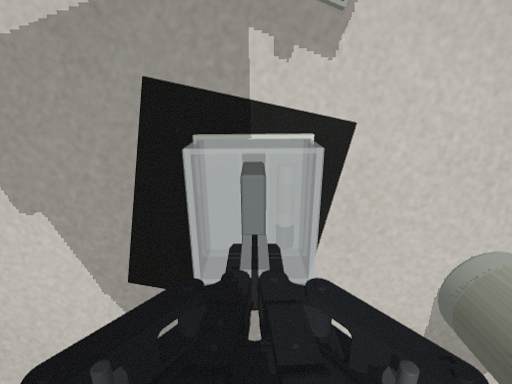

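Run:
```python
from h import *
c=load("wrist2");E=wristE(c,c["state"])
print(proj(c,c["state"]["tool_pos"],E))
a=cv2.resize(c["frame"][150:290,170:340],None,fx=4,fy=4,interpolation=cv2.INTER_CUBIC);cv2.imwrite("pics/w2c.png",a[:,:,::-1])
d=load("side2");a=cv2.resize(d["frame"][105:205,180:270],None,fx=6,fy=6,interpolation=cv2.INTER_CUBIC);cv2.imwrite("pics/d2c.png",a[:,:,::-1])
```

```text
(np.float64(256.0337590139474), np.float64(228.63861810485773))
```

View pics/w2c.png

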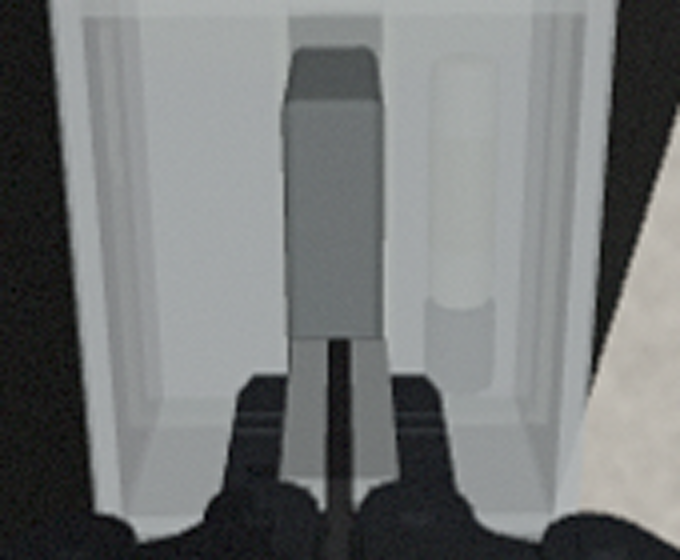

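View pics/d2c.png

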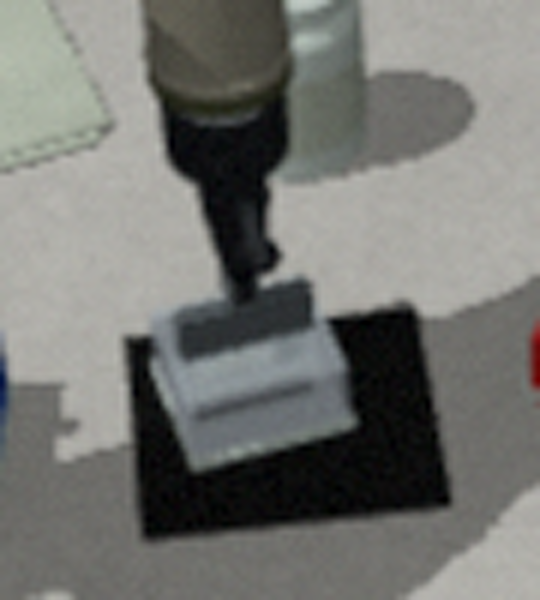

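```bash
python3 snap.py 3 scene
python3 - <<'E'
from h import *
d=load("side2");s=load("scene3");t=d["state"]["tool_pos"]
for n,c in (("d",d),("s",s)):
    im=c["frame"].copy()
    for z,col in ((0,(255,0,0)),(27,(255,255,0))):
        p=proj(c,t+[0,0,z]);cv2.circle(im,(round(p[0]),round(p[1])),1,col,-1)
        print(n,z,p)
    x0,y0=(180,105) if n=="d" else (275,140)
    a=cv2.resize(im[y0:y0+100,x0:x0+90],None,fx=6,fy=6,interpolation=cv2.INTER_CUBIC);cv2.imwrite(f"pics/t{n}.png",a[:,:,::-1])
E
```

```text
4.1 [532.1 211.1  72.3] [[0.001, 0.02, 1.0], [0.0, 1.0, -0.02], [-1.0, 0.001, 0.001]] [ 0.8 -1.   5.1] 0.12499837437584328
d 0 (np.float64(219.47828459938637), np.float64(159.08296017807612))
d 27 (np.float64(219.01625623415822), np.float64(154.13860839291962))
s 0 (np.float64(326.4336406772693), np.float64(194.35220640519836))
s 27 (np.float64(327.20799734505675), np.float64(186.89509563827338))
```

View pics/td.png

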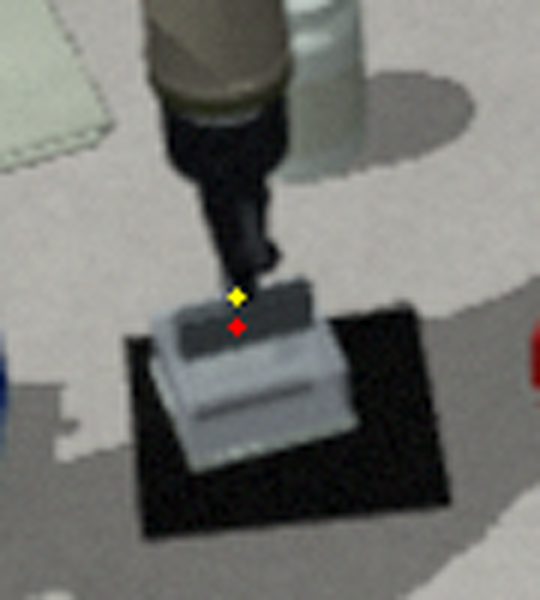

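View pics/ts.png

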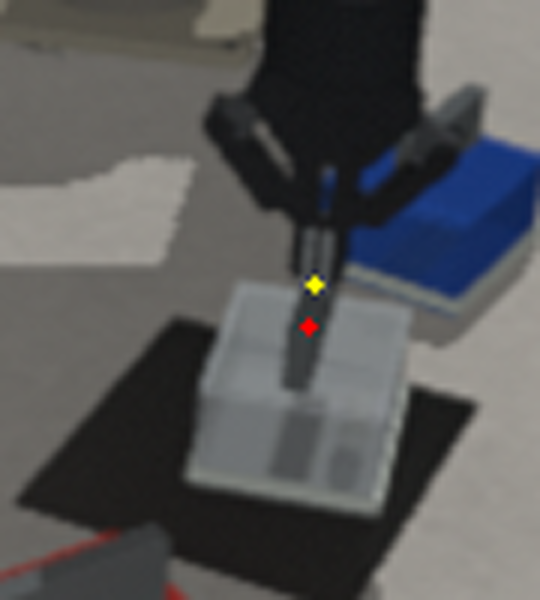

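The fingers shut on top of the rail: width is 0.2 mm and the upward force is 6 N. Both outside views put the fingertips at the rail top, z≈99, while the reported TCP is at z=72. So the real finger ends sit about 27 mm behind the stated TCP. I'll open, raise and check that before going deeper.

>>> {"op": "send_rows", "data": {"deltas": [0,-0.01,0,0,0,0,0,0,-0.02,0,0,0,0,0,0,-0.03,0,0,0,0,0,0,-0.03,0,0,0,0,0,1,-0.03,0,0,0,0,0,1,-0.03,-0.001,0,0,0,0,1,-0.03,-0.001,0,0,0,0,1,-0.03,-0.001,0,0,0,0,1,-0.03,-0.001,0,0,0,0,1,-0.03,-0.001,0,0,0,0]}}

```text
time: 5.35
tool_pos: [531.4, 209.9, 101.6]
eef_rot: [0.007, 0.707, -0.007, 0.707]
force: [1.0, 0.3, -0.1]
width: 85.2
```

```bash
python3 snap.py 4 wrist scene
python3 - <<'E'
from h import *
c=load("scene4");t=c["state"]["tool_pos"];im=c["frame"].copy()
for z,col in ((0,(255,0,0)),(27,(255,255,0)),(40,(0,255,0))):
  p=proj(c,t+[0,0,z]);cv2.circle(im,(round(p[0]),round(p[1])),1,col,-1)
a=cv2.resize(im[120:240,270:380],None,fx=5,fy=5,interpolation=cv2.INTER_CUBIC);cv2.imwrite(f"pics/t4.png",a[:,:,::-1])
E
```

```text
5.45 [531.4 209.9 101.6] [[0.0, 0.02, 1.0], [0.0, 1.0, -0.02], [-1.0, 0.0, 0.0]] [-0.   0.1 -0.2] 85.25367845265083
```

View pics/t4.png

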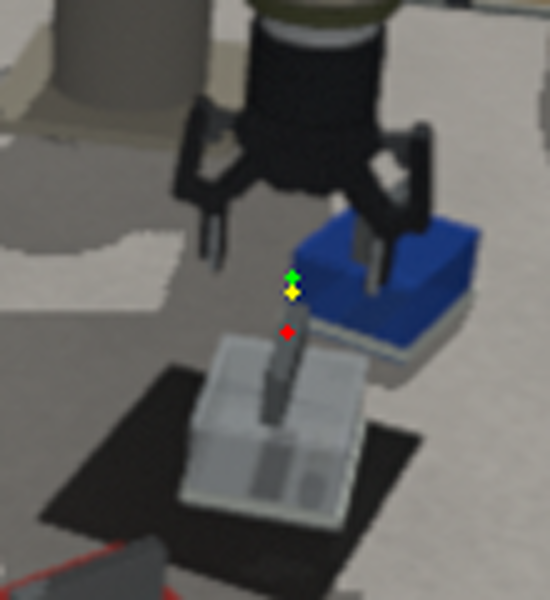

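View pics/wrist4.png

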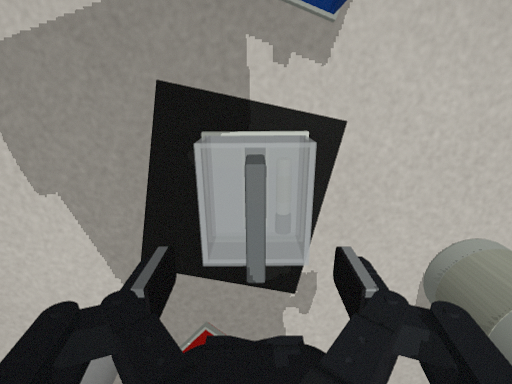

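Open, the tips are at TCP+40 mm. That fits with TCP+27 mm shut, so the grasp has to go about 30 mm lower.

>>> {"op": "send_rows", "data": {"deltas": [1,0.008,0,0,0,0,0,1,0.02,0,0,0,0,0,1,0.032,0,0,0,0,0,1,0.044,0,0,0,0,0,1,0.054,0,0,0,0,0,1,0.06,0,0,0,0,0,1,0.06,0,0,0,0,0,1,0.06,0,0,0,0,0,0.6,0.06,0,0,0,0,0,0.4,0.06,0,0,0,0,0]}}

```text
time: 6.7
tool_pos: [531.6, 210.0, 42.0]
eef_rot: [0.007, 0.707, -0.007, 0.707]
force: [-0.3, 1.3, 0.1]
width: 51.6
```

>>> {"op": "send_rows", "data": {"deltas": [0.3,0,0,0,0,0,0,0.25,0,0,0,0,0,0,0.2,0,0,0,0,0,0,0.15,0,0,0,0,0,0,0.1,0,0,0,0,0,0,0,0,0,0,0,0,0,0,0,0,0,0,0,0,0,0,0,0,0,0,0,0,0,0,0,0,0,0,0,0,0,0,0,0,0], "force": 80}}

```text
time: 7.95
tool_pos: [531.4, 209.9, 41.6]
eef_rot: [0.007, 0.707, -0.007, 0.707]
force: [-1.3, 1.1, 0.7]
width: 12.5
```

```bash
python3 snap.py 5 wrist
```

```text
8.0 [531.4 209.9  41.6] [[0.0, 0.02, 1.0], [0.0, 1.0, -0.02], [-1.0, 0.0, 0.0]] [-0.1  1.6  0.5] 13.04435920093531
```

View pics/wrist5.png

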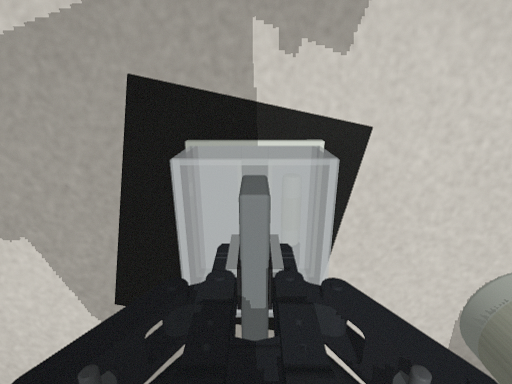

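Gripped: the width of 13 mm matches the 14 mm rail, with a pad on each side. Lifting now.

>>> {"op": "send_rows", "data": {"deltas": [0,-0.003,0,0,0,0,0,0,-0.01,0,0,0,0,0,0,-0.022,0,0,0,0,0,0,-0.036,0,0,0,0,0,0,-0.051,0,0,0,0,0,0,-0.066,0,0,0,0,0,0,-0.08,0,0,0,0,0,0,-0.091,0,0,0,0,0,0,-0.098,0,0,0,0,0,0,-0.1,0,0,0,0,0]}}

```text
time: 9.25
tool_pos: [531.5, 209.9, 142.0]
eef_rot: [0.007, 0.707, -0.007, 0.707]
force: [0.7, -0.3, -2.6]
width: 13.0
```

```bash
python3 snap.py 6 wrist scene
python3 - <<'E'
from h import *
from workcell import r
s=r.get_state();print(delta(s,[557,-229,140],down(-.021)))
E
```

```text
9.35 [531.3 209.9 141.5] [[-0.0, 0.02, 1.0], [-0.0, 1.0, -0.02], [-1.0, -0.0, -0.0]] [-0.1 -0.1 -2.4] 12.865132298107806
(array([   1.5, -438.3,   34.4]), array([ 0.0012, -0.0002,  0.0001]))
```

View pics/wrist6.png

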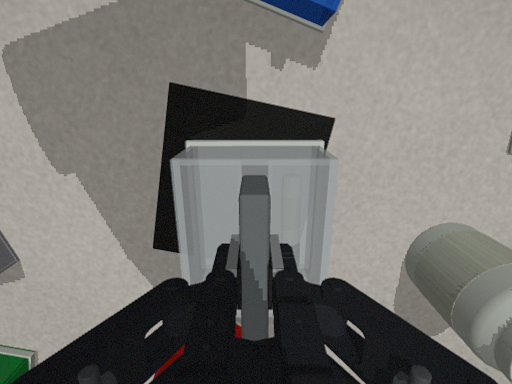

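View pics/scene6.png

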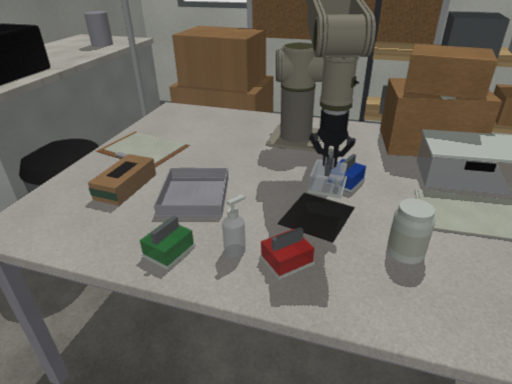

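>>> {"op": "send_rows", "data": {"deltas": [0,0,-0.004,0,0,0,0,0,0,-0.013,0,0,0,0,0,0,-0.027,0.001,0,0,0,0,0,-0.045,0.003,0,0,0,0,0,-0.067,0.005,0,0,0,0,0,-0.092,0.007,0,0,0,0,0,-0.12,0.009,0,0,0,0,0,-0.149,0.011,0,0,0,0,0,-0.179,0.013,0,0,0,0,0,-0.209,0.015,0,0,0]}}

```text
time: 10.6
tool_pos: [542.0, -1.6, 141.7]
eef_rot: [0.007, 0.707, -0.007, 0.707]
force: [0.2, -0.3, -3.4]
width: 13.1
```

>>> {"op": "send_rows", "data": {"deltas": [0,0,-0.03,0.002,0,0,0,0,0,-0.06,0.004,0,0,0,0,0,-0.09,0.006,0,0,0,0,0,-0.12,0.009,0,0,0,0,0,-0.149,0.012,0,0,0,0,0,-0.175,0.015,0,0,0,0,0,-0.198,0.017,0,0,0,0,0,-0.215,0.018,0,0,0,0,0,-0.226,0.019,0,0,0,0,0,-0.23,0.019,0,0,0]}}

```text
time: 11.85
tool_pos: [556.6, -230.1, 141.5]
eef_rot: [0.007, 0.707, -0.007, 0.707]
force: [0.6, 1.0, -2.3]
width: 13.0
```

```bash
python3 snap.py 7 wrist side
```

```text
11.95 [ 556.7 -229.6  141.5] [[-0.0, 0.02, 1.0], [0.0, 1.0, -0.02], [-1.0, 0.0, -0.0]] [ 1.6 -0.2 -2.5] 12.637518399590661
```

View pics/wrist7.png

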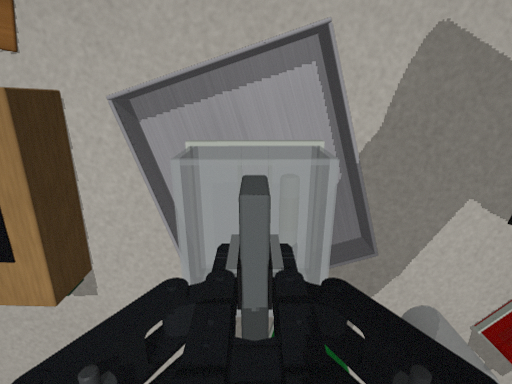

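View pics/side7.png

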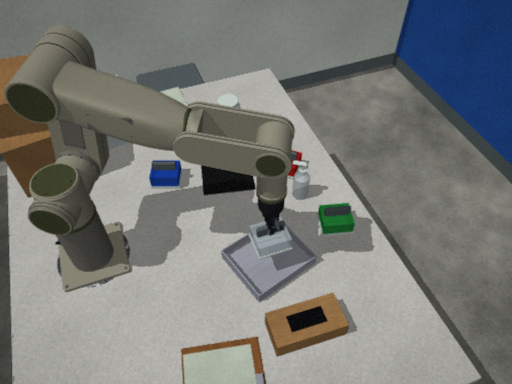

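Run:
```python
from h import *
c=load("wrist7");E=wristE(c,c["state"])
P=[plane(c,*p,45,E)[:2] for p in [(110,98),(330,20),(376,254)]]
for p in P:print(p.round())
print((P[0]+P[2])/2, np.linalg.norm(P[0]-P[1]),np.linalg.norm(P[1]-P[2]))
```

```text
[ 470. -361.]
[ 412. -165.]
[637. -99.]
[ 553.52077489 -230.01879666] 204.35030963409093 234.51555864950296
```

>>> {"op": "send_rows", "data": {"deltas": [0,0.003,0,0,0,0,0,0,0.008,0,0,0,0,-0.03,0,0.013,0,0,0,0,-0.08,0,0.017,0,0,0,0,-0.13,0,0.019,0,0,0,0,-0.18,0,0.02,0,0,0,0,-0.22,0,0.02,0,0,0,0,-0.25,0,0.02,0,0,0,0,-0.25,0,0.02,0,0,0,0,-0.25,0,0.02,0,0,0,0,-0.25]}}

```text
time: 13.2
tool_pos: [556.7, -230.1, 121.8]
eef_rot: [-0.081, 0.702, -0.095, 0.701]
force: [-0.2, -0.3, -3.1]
width: 13.0
```

>>> {"op": "send_rows", "data": {"deltas": [0,0,0,0,0,0,0.18,0,0,0,0,0,0,0.36,0,0,0,0,0,0,0.54,0,0,0,0,0,0,0.72,0,0,0,0,0,0,0.9,0,0,0,0,0,0,0.9,0,0,0,0,0,0,0.9,0,0,0,0,0,0,0.9,0,0,0,0,0,0,0.9,0,0,0,0,0,0,0.9]}}

```text
time: 14.45
tool_pos: [557.2, -229.3, 122.9]
eef_rot: [0.231, 0.668, 0.219, 0.673]
force: [0.1, 0.4, -2.5]
width: 12.9
```

```bash
python3 snap.py 8 wrist side scene
```

```text
14.6 [ 556.8 -229.5  121.9] [[0.012, 0.015, 1.0], [0.605, 0.796, -0.019], [-0.796, 0.605, 0.0]] [-0.2 -0.3 -2.3] 12.804327839694073
```

View pics/wrist8.png

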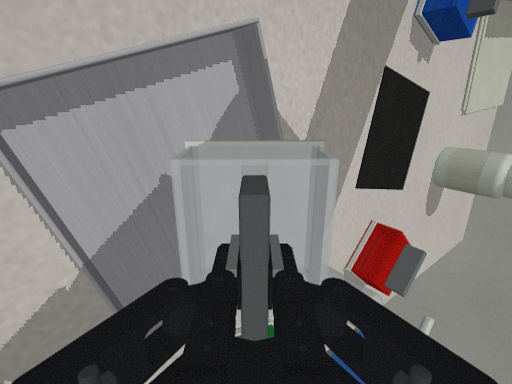

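View pics/scene8.png

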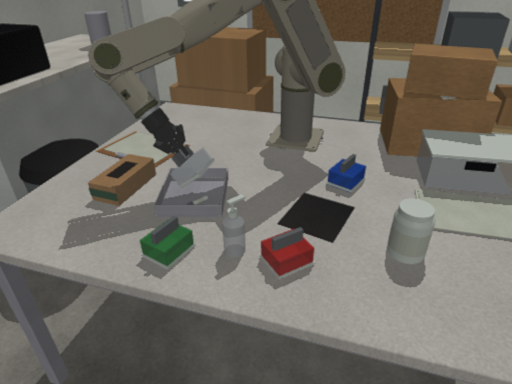

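Run:
```python
from h import *
s=load("scene8");a=cv2.resize(s["frame"][140:230,145:245],None,fx=6,fy=6,interpolation=cv2.INTER_CUBIC)
d=load("side8");b=cv2.resize(d["frame"][205:305,215:325],None,fx=5.4,fy=5.4,interpolation=cv2.INTER_CUBIC)[:540]
cv2.imwrite("pics/c8.png",a[:,:,::-1]);cv2.imwrite("pics/e8.png",b[:,:,::-1])
```

```text
(no output)
```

View pics/c8.png

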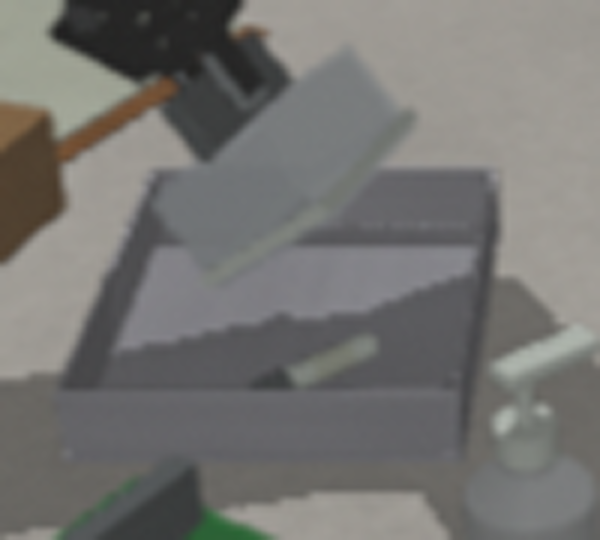

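View pics/e8.png

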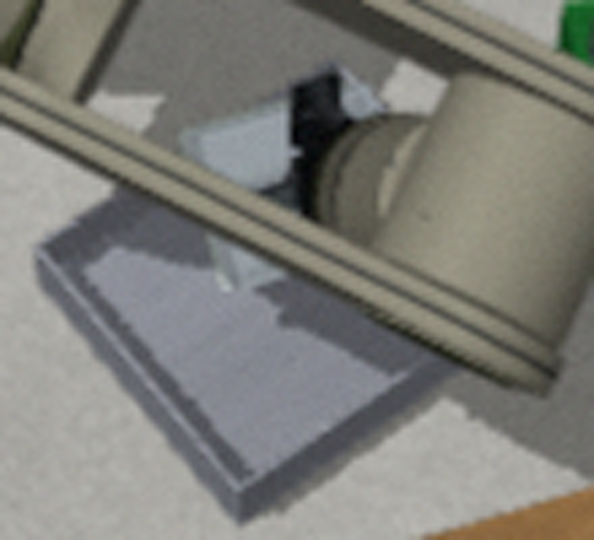

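The tube lies in the tray at about (200,201) in the scene view, and the box is empty. Next I'll level the box, raise it and carry it back.

>>> {"op": "send_rows", "data": {"deltas": [0,-0.003,0.002,0,0,0,-0.05,0,-0.007,0.005,0,0,0,-0.15,0,-0.012,0.009,0,0,0,-0.27,0,-0.016,0.012,0,0,0,-0.39,0,-0.016,0.012,0,0,0,-0.5,0,-0.016,0.012,0,0,0,-0.59,0,-0.016,0.012,0,0,0,-0.64,0,-0.016,0.012,0,0,0,-0.65,0,-0.016,0.012,0,0,0,-0.65,0,-0.016,0.012,0,0,0,-0.65]}}

```text
time: 15.85
tool_pos: [556.4, -230.3, 141.4]
eef_rot: [0.008, 0.707, -0.007, 0.707]
force: [-0.0, 0.1, -3.1]
width: 12.9
```

```bash
python3 snap.py 9 wrist scene
python3 - <<'E'
from h import *
from workcell import r
s=r.get_state()
# box centre vs TCP: rail grasp centre est 532.1,209.9 while TCP 531.4,209.9
print(delta(s,[550,190,142],down(-.021)))
c=load("scene9");a=cv2.resize(c["frame"][120:230,120:250],None,fx=6,fy=6,interpolation=cv2.INTER_CUBIC)[:600,:800]
cv2.imwrite("pics/c9.png",a[:,:,::-1])
E
```

```text
15.95 [ 556.5 -230.4  141.4] [[-0.0, 0.021, 1.0], [0.001, 1.0, -0.021], [-1.0, 0.001, -0.0]] [-0.6 -0.5 -2.1] 12.913330439668774
(array([-4.000e-01,  4.202e+02, -1.520e+01]), array([ 0.0002, -0.0003, -0.0006]))
```

View pics/c9.png

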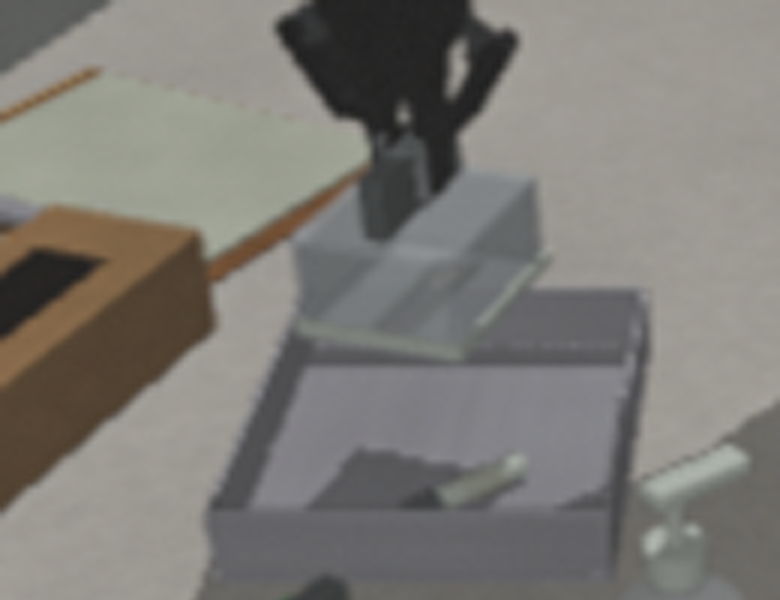

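View pics/wrist9.png

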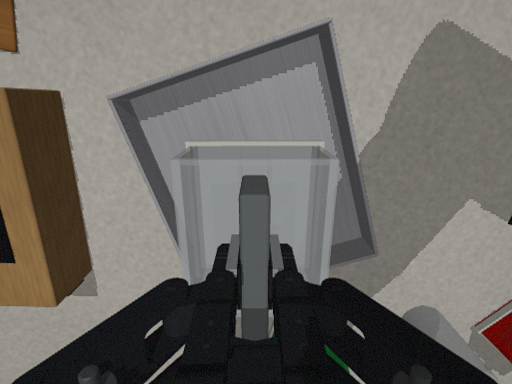

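The box is level and empty, and the tube is on the tray floor at (460,485) in the crop. Moving back over the mat.

>>> {"op": "send_rows", "data": {"deltas": [0,0,0.005,0,0,0,0,0,0,0.016,0,0,0,0,0,0,0.032,-0.001,0,0,0,0,0,0.052,-0.002,0,0,0,0,0,0.075,-0.003,0,0,0,0,0,0.1,-0.004,0,0,0,0,0,0.126,-0.005,0,0,0,0,0,0.153,-0.006,0,0,0,0,0,0.18,-0.007,0,0,0,0,0,0.208,-0.008,0,0,0]}}

```text
time: 17.2
tool_pos: [552.4, -19.5, 141.7]
eef_rot: [0.007, 0.707, -0.007, 0.707]
force: [0.7, 0.7, -2.7]
width: 12.8
```

>>> {"op": "send_rows", "data": {"deltas": [0,0,0.028,-0.001,0,0,0,0,0,0.056,-0.002,0,0,0,0,0,0.084,-0.003,0,0,0,0,0,0.111,-0.004,0,0,0,0,0,0.137,-0.005,0,0,0,0,0,0.161,-0.006,0,0,0,0,0,0.182,-0.006,0,0,0,0,0,0.198,-0.007,0,0,0,0,0,0.208,-0.007,0,0,0,0,0,0.212,-0.007,0,0,0]}}

```text
time: 18.45
tool_pos: [549.9, 190.8, 141.6]
eef_rot: [0.007, 0.707, -0.007, 0.707]
force: [0.4, 0.3, -1.4]
width: 12.9
```

```bash
python3 snap.py 10 wrist
```

```text
18.5 [550.  190.8 141.5] [[-0.0, 0.02, 1.0], [-0.0, 1.0, -0.02], [-1.0, -0.0, -0.0]] [-0.8 -0.2 -2.4] 13.258277395068808
```

View pics/wrist10.png

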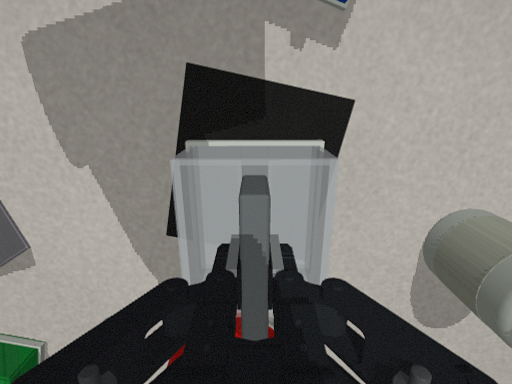

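>>> {"op": "send_rows", "data": {"deltas": [0,0.008,0,0,0,0,0,0,0.022,0,0,0,0,0,0,0.038,0,0,0,0,0,0,0.054,0,0,0,0,0,0,0.068,0,0,0,0,0,0,0.08,0,0,0,0,0,0,0.089,0,0,0,0,0,0,0.095,0,0,0,0,0,0,0.098,0,0,0,0,0,0,0.099,0,0,0,0,0]}}

```text
time: 19.75
tool_pos: [550.1, 190.4, 42.7]
eef_rot: [0.007, 0.707, -0.007, 0.707]
force: [0.4, -0.1, -2.1]
width: 12.6
```

>>> {"op": "send_rows", "data": {"deltas": [0,0.0005,0,0,0,0,0,0,0.0005,0,0,0,0,0,0.2,0.0005,0,0,0,0,0,0.3,0.0005,0,0,0,0,0,0.4,0.0005,0,0,0,0,0,0.6,0.0005,0,0,0,0,0,0.8,0,0,0,0,0,0,1,0,0,0,0,0,0,1,0,0,0,0,0,0,1,0,0,0,0,0,0]}}

```text
time: 21.0
tool_pos: [550.0, 190.4, 42.6]
eef_rot: [0.007, 0.707, -0.007, 0.707]
force: [-0.4, -0.1, -0.5]
width: 85.5
```

>>> {"op": "send_rows", "data": {"deltas": [1,-0.005,0,0,0,0,0,1,-0.02,0,0,0,0,0,1,-0.04,0,0,0,0,0,1,-0.06,0,0,0,0,0,1,-0.08,0,0,0,0,0,1,-0.1,0,0,0,0,0,1,-0.12,0,0,0,0,0,1,-0.138,0,0,0,0,0,1,-0.148,0,0,0,0,0,1,-0.15,0,0,0,0,0]}}

```text
time: 22.25
tool_pos: [550.3, 190.5, 193.3]
eef_rot: [0.007, 0.707, -0.007, 0.707]
force: [0.0, 0.6, -0.5]
width: 85.2
```

```bash
python3 snap.py 11 wrist scene side
```

```text
22.4 [549.5 190.3 191.8] [[-0.001, 0.02, 1.0], [-0.0, 1.0, -0.02], [-1.0, -0.0, -0.001]] [-0.8  0.9  0.1] 85.6039406172846
```

View pics/wrist11.png

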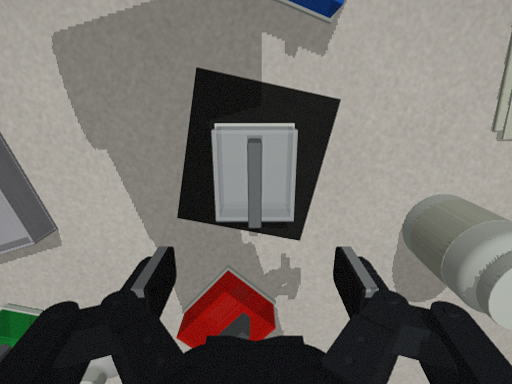

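View pics/scene11.png

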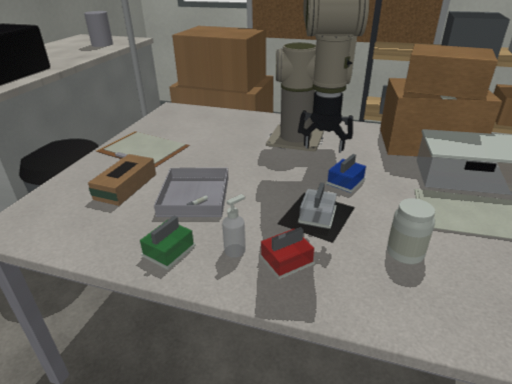

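View pics/side11.png

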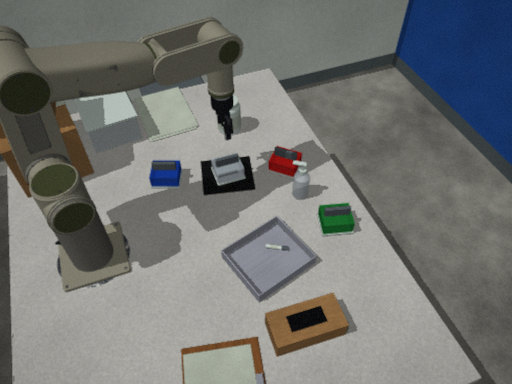

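The wrist view shows the box central on the mat, with its foot at (255,172). The tube is inside the tray at (277,247) in the side view, and the fingers are clear. One quick numeric check, then I'll hand in.

Run:
```python
from h import *
from workcell import workorder,r
c=load("wrist11");E=wristE(c,c["state"])
m=np.array([plane(c,*p,3,E)[:2] for p in [(197,68),(339,99),(300,240),(178,217)]]).mean(0)
b=(plane(c,254.5,140,99,E)+plane(c,254.5,228,99,E))/2
print("mat",m,"rail",b[:2],"dist",np.linalg.norm(m-b[:2]))
d=load("side11");print("tube",plane(d,277,247,12))
for n in("scene","side"):
    a=cv2.absdiff(load(n+"0")["frame"],load(n+"11")["frame"]).max(2)
    roi={"scene":{"jar":(390,200,432,262),"glove":(88,155,156,200),"pump":(222,195,248,250)},"side":{"glove":(262,292,352,354),"pump":(290,160,312,200)}}[n]
    for k,(x0,y0,x1,y1) in roi.items():print(n,k,np.mean(a[y0:y1,x0:x1]>40).round(3))
workorder.hand_in();print(r.get_state()["time"])
```

```text
mat [546.51114217 188.20637747] rail [549.80569917 189.57825673] dist 3.568775491110434
tube [ 601.2872548 -202.8812955   12.       ]
scene jar 0.063
scene glove 0.0
scene pump 0.0
side glove 0.0
side pump 0.058
the job is handed in; nothing more can be done
the job is handed in; nothing more can be done
```

The tube is out of the box and in the tray, and the box stands empty, slot down and released, in the middle of its mat. I handed the job in about 22 s into the 61 s allowed; it reports no verdict.

**What I did:** I lifted the clear box by its rail and held it level over the tray. I tipped it slowly by -0.25 rad, then quickly to +0.65 rad, about 37°. The tube dropped through on that first rock, with the slot roughly 80 mm above the tray floor. I then levelled the box, carried it back and set it down.

**Last checks:**
- **Box:** the rail is about 4 mm from the mat's centre, against 45 mm allowed. The box looks level, though I did not measure its angle.
- **Tube:** it lies on the tray floor at about (601, -203) mm, roughly 55 mm from the tray's centre and inside the walls.
- **Gripper:** the fingers are open and about 150 mm above the release height.
- **Bystanders:** before-and-after pictures show no change at the glove carton. About 6% of the pixels changed at the jar (scene view) and at the pump bottle (side view). The pump shows no change in the scene view. I put these changes down to the arm's moving shadow, and neither looks shifted by eye, but I measured no positions.

**What went wrong or disagreed:**
- **First grasp:** the fingers closed on top of the rail and pressed on it with about 6 N. The real finger ends sit about 27 mm behind the stated tool point when shut and about 40 mm when open. I corrected for this and regrasped without moving the box.
- **Tray position:** the scene and side cameras disagreed by about 14 mm on the tray's y. I used the middle value, and the wrist camera agreed with it.

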